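# Ring for the cutter, then hold the soap loaf square in the cutting board

## Robot

A 7-joint arm with a two-finger parallel gripper is mounted at the origin on the work surface. World frame = base frame: x ahead of the robot, y to its left, z up, the work surface at z = 0. Lengths are in mm, angles in rad, forces in N, time in s.
With the tool pointing down it reaches from about 425 to 925 mm from the base axis. Payload 6.8 kg.
Tool frame: the origin (TCP) lies at the very end of the fingers, on their centre line; the grasp point (between the pads) lies 19 mm behind it; z points along the fingers, y is the line along which they close (so a half turn about z gives the same grasp; the last joint's range is limited). The gripper opens to 88 mm and grips with 3 to 60 N. Pads are 20 mm wide; open, the fingers measure 115 mm over their backs; the gripper's body (75 mm by 178 mm) begins 61 mm behind the grasp point.
Start: joints at [-1.363, 0.477, 0.022, 1.555, -0.011, 1.109, -0.083], TCP at [209.636, 641.639, 222.664] pointing down, gripper open.
Joint ranges: [-2.96, 2.96], [-0.34, 2.1], [-1.41, 1.46], [0.24, 2.44], [-1.37, 4.51], [0.17, 1.92], [-2.96, 2.96]. Speed limits (rad/s): [2.39, 2.39, 3.14, 3.14, 3.14, 3.14, 3.14].

## Interface

Orientations are given as a unit quaternion [w, x, y, z].
In Python, from station import * gives the robot as it stands. Calls block until the motion is done:
- reach(position, orientation): joint-space move of the TCP to a pose.
- move_linear(position, frame=None, rate=150, threshold=None): straight line of the TCP; frame=None keeps the orientation; rate is the mean speed in mm/s. With threshold (N) it stops when the force on the tool has changed by that much, and returns True; else False.
- goto_joints(angles): joint-space move.
- gripper_to(opening): finger opening in mm; the grip force is fixed at half the most; returns when the fingers have stopped.
- sleep(seconds).
- solve_ik(position, orientation): joint angles nearest the present ones, or None.
- get_obs(): the state.
- get_image(name): name is "side" or "top"; returns (picture, depth): 400x640x3 uint8, blue, green, red; 400x640 float32, mm along the optical axis (not along the pixel's ray), 0 where there is no reading.
- calibration(name): a dict with "fov_y" (degrees; the focal length in pixels is half the picture's height over the tangent of half this angle, whatever the lens; pixels are square), "cx", "cy" (the principal point, pixels), "k1" (the pictures are not rectified: a ray, as slopes to the right and down, at radius r is drawn at 1 + k1 r^2 times it, then the intrinsics apply), "rvec" (rotation vector, rad) and "tvec" (3), from world to camera coordinates, as OpenCV has them. Camera axes: x right, y down, z forward; pixel columns grow to the right and rows downward; lengths in mm; the calibration is good to about 2 mm. A picture is of the moment at which its call begins. calibration takes no time and is no camera call.
A pose or a line that the arm cannot do raises Unreachable and nothing moves.
- finish_job(): hands the job in; it is judged then, once.
The state is a dict: "time": time; "joint_pos": joint angles; "qvel": joint speeds; "joint_efforts": joint torques, N m; "tcp_pos": TCP position; "tool_rot": TCP orientation; "ft_force": force on the tool from outside, world axes, zero at the start; "torque": the same for the moment, N m; "width": finger opening in mm; "grip_force": force on a finger pad.
Only numpy, scipy, OpenCV 4.12 (cv2) and the standard library are available. Lean on these libraries where they do the work, as an engineer would, in place of code of your own. Each camera call takes 0.05 s, during which the arm holds its last target. There are 200 camera calls.

## Task

Press the desk bell's plunger fully down and let it go, to call the helper who will slice the soap. Then slide the soap loaf along the cutting board until its long side is flush against the fence and its end is up against the stop block, and finish while still holding it there, firmly upright: one steady diagonal push that presses the loaf against the fence and down on the bed at once. Do not let go at the end, and leave the mould, bottles and cup where they are.

Things in the scene. Friction and masses are not known exactly. Their poses are not given: they have to be found in the camera images.
- corner (a point): Inside corner of the fixed wooden cutting board, where fence face, stop block face and bed top meet, 15 mm above the table. x points level at the fence and square to it (roughly away from the robot), y along the fence to the stop block (roughly to the robot's left), z up. The loaf in place has its centre at x -25, y -75, z +30 mm here.
- loaf_center (a point): Centre (half-way up) of the loose dull-green soap loaf: 50 mm wide (its x), 150 mm long (its y), 60 mm high, 0.36 to 0.54 kg, the same end for end. 12 mm 45-degree bevels run along both long top edges: sides upright to 48 mm above the underside, flat top 26 mm wide. Starts on the bed, askew by up to 0.3 rad to the fence, clear of fence and stop.
- plunger_top (a point): Centre of the top face of the desk bell's plunger, a steel disc 22 mm across and 8 mm thick, 66 mm above the table when up; the bell is a steel dome 80 mm across and 44 mm high on a black base, fixed to the table.
- plunger (a joint): Travel of the bell's plunger in m: 0 up, 0.006 fully down at its stop. A spring brings it back; it takes about 2.5 N to start and 5 N to reach the stop.
- mould: Bystander, loose: yellow-green hexagonal soap mould, 100 mm over its corners, 26 mm high; origin at the centre of its underside.
- squeeze_bottle: Bystander, loose: white bottle with a black pointed cap, 44 mm across, 125 mm high; origin at the centre of its underside.
- dropper: Bystander, loose: amber dropper bottle with a white top, 28 mm across, 86 mm high; origin at the centre of its underside.
- cup: Bystander, loose: white paper cup, 74 mm across the rim, 90 mm high; origin at the centre of its underside.
- jig_fence: Fence: wooden strip along the board's far side, 20 mm thick, 28 mm high above the bed; its face is the plane x = 0 of the corner; a 4 mm saw slot cuts it 30 mm from the stop. Axes as the corner's; origin 60 mm before the corner in x, 100 mm in y, 15 mm below.
- jig_bed: Bed: flat wooden slab, top 15 mm above the table, from x = -170 to +20 mm and y = -230 to +20 mm of the corner. Same frame as the fence.
- loaf: The soap loaf; origin at the centre of its underside, axes as for its centre. It slides easily on the varnished wood (friction about 0.3 to 0.4).
- jig_stop: Stop block: at the +y end of the bed, 20 mm thick, 28 mm high above the bed, reaching 75 mm from the fence; its face is the plane y = 0 of the corner. Same frame as the fence.
There are look-alikes about, which are no part of the job. What is shaped like the part that bears plunger_top but green or yellow is not meant. Leave any yellow look-alike of the loaf alone.

How it is judged (in metres and radians):
On the way, in this order (a step that is already met when the one before it is completed fails the run):
1. the bell's plunger is pressed down to its stop (value of joint plunger above 0.0048 m), for 0.02 s.
2. the plunger is let go and up again (value of joint plunger below 0.001 m), for 0.1 s.
At the end, for the whole second after the job is handed in: Through the last second the robot presses the loaf on the fence with over 3 N and on the bed with over 8.5 N (weight included); loaf still, flat, upright within 0.05 rad, parallel within 0.035 rad, within 3 mm of fence and 4 mm of stop; plunger up (contact force between loaf and jig_fence above 3 N and contact force between loaf and jig_bed above 8.5 N and contact force between any of the fingers, the arm and loaf above 3 N and angle between the y axis of loaf and the y axis of jig_fence, either way round below 0.035 rad and angle between loaf's own z axis and vertical below 0.05 rad and x of loaf_center in the frame of corner above -0.028 m and y of loaf_center in the frame of corner above -0.079 m and z of loaf_center in the frame of corner between 0.026 and 0.033 m and linear speed of loaf below 0.01 m/s and value of joint plunger below 0.001 m); the arm keeps its last pose, push and grip.
It fails at once if a bystander is moved by more than 30 mm (distance of any of mould, squeeze_bottle, dropper, cup from where it was at the start of the episode above 0.03 m).
It fails at once if a bystander is tipped over (angle between any of squeeze_bottle, dropper, cup's own z axis and vertical above 0.5 rad).
It also fails if it takes over 72 s, if anything falls off the work surface, if the arm or the gripper's body presses on something with over 40 N, if the wrist force passes 120 N, or if a joint passes its speed limit or range.

## Working session

There is one attempt and no reset: what is moved stays moved. The work goes in short steps, each a Python script; the robot and the scene stay as the last script left them, time stands still between calls to the robot, and variables do not carry over. Pictures are saved under pics/ and viewed, at most 10 in all, crops included, and the job is handed in when it is done.

```bash
mkdir -p pics; ls
python3 - <<'E'
from station import *
import cv2,numpy as np
for n in("side","top"):
    im,d=get_image(n); cv2.imwrite(f"pics/{n}0.png",im); np.savez(f"{n}0.npz",im=im,d=d); print(n,calibration(n))
o=get_obs(); print(o['tcp_pos'],o['tool_rot'],o['time'],o['ft_force'],o['width'])
E
```

```text
pics
side {'fov_y': 48.9387931460636, 'cx': 328.7294748061067, 'cy': 201.12696328424428, 'k1': -0.006344403919011649, 'rvec': array([ 2.10129413, -0.60389966,  0.33921929]), 'tvec': array([-394.46446513,  209.94181815,  845.51918702])}
top {'fov_y': 52.28552346212386, 'cx': 310.8287506140286, 'cy': 205.68135683025773, 'k1': -0.09625179964309787, 'rvec': array([ 2.13692002, -2.09699561,  0.20042272]), 'tvec': array([  13.08848686,  487.68667031, 1036.75678302])}
[209.5059745  641.10526271 221.81999648] [-4.53739270e-05  1.57221973e-01  9.87562964e-01 -8.00571011e-04] 0.1 [-0.39150049 -0.03969752  0.11625276] 87.81895105955678
```

View pics/side0.png

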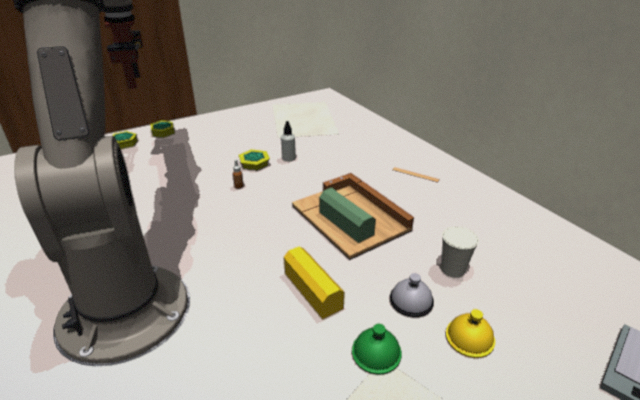

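View pics/top0.png

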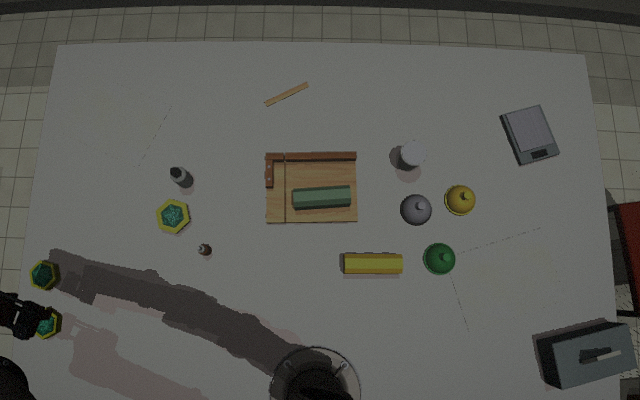

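```bash
cat > h.py <<'E'
from station import *
import cv2,numpy as np
def cam(n):
    c=calibration(n); f=200/np.tan(np.radians(c['fov_y']/2))
    K=np.array([[f,0,c['cx']],[0,f,c['cy']],[0,0,1]]); R=cv2.Rodrigues(c['rvec'])[0]
    return K,np.array([c['k1'],0,0,0]),R,np.array(c['tvec'])
def ray(n,uv):
    K,D,R,t=cam(n); s=cv2.undistortPoints(np.array(uv,float).reshape(-1,1,2),K,D)[:,0]
    d=np.c_[s,np.ones(len(s))]@R      # world dirs, unit depth
    return -R.T@t,d
def plane(n,uv,z):
    o,d=ray(n,uv); return o+d*((z-o[2])/d[:,2])[:,None]
def depthpts(n,uv,D):
    o,d=ray(n,uv); uv=np.array(uv,int); return o+d*D[uv[:,1],uv[:,0]][:,None]
def tri(a,b):
    (o1,d1),(o2,d2)=ray("side",[a]),ray("top",[b]); A=np.c_[d1[0],-d2[0]]
    s=np.linalg.lstsq(A,o2-o1,rcond=None)[0]; p,q=o1+s[0]*d1[0],o2+s[1]*d2[0]
    return (p+q)/2,np.linalg.norm(p-q)
E
python3 - <<'E'
from h import *
t=np.load("top0.npz")['im'];s=np.load("side0.npz")['im']
a=cv2.resize(t[140:240,250:480],None,fx=3.4,fy=3.4,interpolation=cv2.INTER_CUBIC)
a=cv2.convertScaleAbs(a,alpha=1.6)
b=cv2.resize(s[165:325,270:500],None,fx=1.6,fy=1.6,interpolation=cv2.INTER_CUBIC)
c=np.zeros((600,800,3),np.uint8);c[:a.shape[0],:a.shape[1]]=a;c[342:342+b.shape[0],:b.shape[1]]=b
b2=cv2.resize(s[260:320,380:445],None,fx=4,fy=4,interpolation=cv2.INTER_CUBIC);c[342:582,400:660]=b2
cv2.imwrite("pics/crop.png",c)
E
```

```text
(no output)
```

View pics/crop.png

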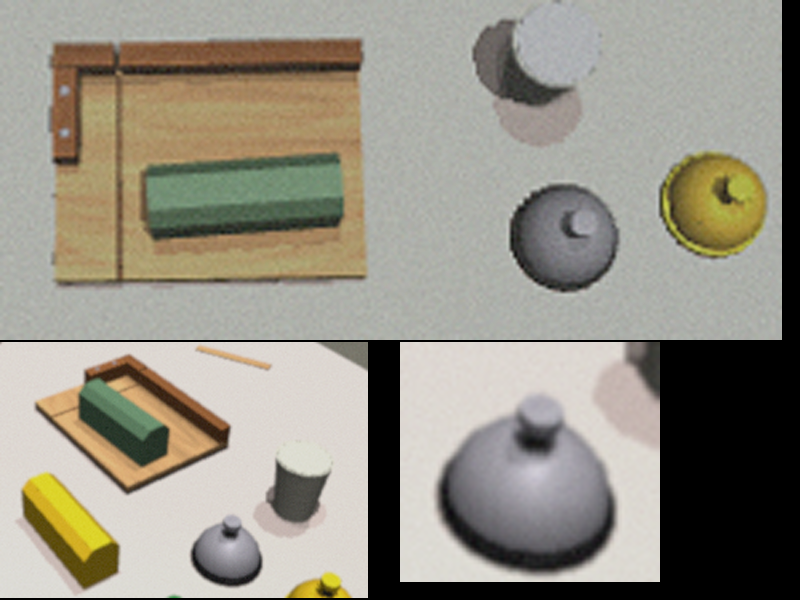

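The steel bell, at side (412,295) and top (416,209), is the one meant. The green bell (376,348 side) and the yellow bell (470,332 side) are look-alikes. The loaf is the dull-green bar at top (321,197), not the yellow one at (372,263). The fence is the long brown strip at top row ~158, and the stop is on the left at column ~271.

Run:
```python
from h import *
print("plunger tri",tri((414.6,276.4),(421.4,204.4)), plane("top",[(421.4,204.4)],66), plane("side",[(414.6,276.4)],66))
z=np.load("top0.npz");im,D=z['im'],z['d']
hsv=cv2.cvtColor(im,cv2.COLOR_BGR2HSV)
vv,uu=np.mgrid[140:240,255:370]; uv=np.c_[uu.ravel(),vv.ravel()]
P=depthpts("top",uv,D); H=hsv[uv[:,1],uv[:,0]]
g=(H[:,0]>55)&(H[:,0]<95)&(H[:,1]>60)
print("green n",g.sum(),"z pct",np.percentile(P[g,2],[5,25,50,75,90,97]))
# bed/table
w=(H[:,0]>8)&(H[:,0]<28)&(H[:,1]>60)
print("wood z pct",np.percentile(P[w,2],[5,20,40,50,60,80,90,95,99]))
top=g&(P[:,2]>71); r=cv2.minAreaRect(P[top][:,:2].astype(np.float32)); print("loaf top",r,P[top].mean(0))
r=cv2.minAreaRect(P[g][:,:2].astype(np.float32)); print("loaf all",r)
brown=w&(P[:,2]>36)
Q=P[brown]; 
L=Q[(Q[:,2]>40)]; print("brown n",len(L),L.min(0),L.max(0))
# fence inner edge: per column the largest row with z>36
m=np.zeros(D.shape,bool); m[uv[brown,1],uv[brown,0]]=1
f=[(u,np.nonzero(m[:,u])[0].max()+.5) for u in range(288,354) if m[:,u].any()]
E=plane("top",f,43); k=np.polyfit(E[:,1],E[:,0],1); print("fence x=k y+c",k,"res",np.std(E[:,0]-np.polyval(k,E[:,1])))
s=[(np.nonzero(m[v])[0].max()+.5,v) for v in range(164,184) if m[v].any()]
E=plane("top",s,43); print("stop y",E[:,1].round(1),E[[0,-1]])
for n,(a,b) in dict(cup=(412,152),dropper=(205,249),bottle=(180,176),mould=(173,216)).items(): print(n,depthpts("top",[(a,b)],D))
```

```text
plunger tri (array([ 492.54712115, -269.47816577,   61.2994375 ]), np.float64(2.1943080704545066)) [[ 492.54574582 -268.83646158   66.        ]] [[ 487.58298864 -272.57696376   66.        ]]
green n 89 z pct [63.33856311 66.91225903 70.42202476 72.35599929 75.34936852 77.16804652]
wood z pct [12.55457264 14.51370547 15.99554871 16.68417384 17.40969152 20.5745116
 43.48651586 45.28983251 48.32954284]
loaf top ((415.4239501953125, -27.371597290039062), (249.89434814453125, 140.756591796875), 12.395968437194824) [503.01867197 -12.24201479  99.37064742]
loaf all ((407.3175354003906, -16.151344299316406), (251.25669860839844, 144.79812622070312), 5.327420234680176)
brown n 787 [278.28180535 -96.46532555  40.11831343] [ 641.01948742  150.84928711 1111.40538635]
fence x=k y+c [4.26646586e-02 5.90353678e+02] res 45.46262107128371
stop y [129.3 129.2 129.1 -26.5 128.8 128.7 131.4 128.5 128.4 109.2 -51.1 128.1
 128.  127.9 127.7 127.6 130.2  86.8 -86.5 127.2] [[602.38313492 129.28672606  43.        ]
 [548.85558569 127.2105272   43.        ]]
cup [[ 627.08133756 -241.43316613   93.89343152]]
dropper [[365.70598537 296.67694125  53.2028621 ]]
bottle [[552.52627792 367.32150234  87.98578653]]
mould [[455.54829063 398.2050496   27.79139067]]
```

```bash
cat >> h.py <<'E'
def big(m):
    m=cv2.morphologyEx(m.astype(np.uint8),cv2.MORPH_OPEN,np.ones((2,2)))
    n,l,st,_=cv2.connectedComponentsWithStats(m); return l==1+np.argmax(st[1:,4])
def loaf(im,D,box=(150,232,258,365)):
    """loaf centre x,y and yaw of its y axis from +y, from top-face pixels"""
    b=im.astype(int); m=np.zeros(D.shape,bool); r0,r1,c0,c1=box
    gr=(b[...,1]>b[...,2]+8)&(b[...,1]>b[...,0]-2); m[r0:r1,c0:c1]=gr[r0:r1,c0:c1]; m=big(m)
    v,u=np.nonzero(m); P=depthpts("top",np.c_[u,v],D)
    h=np.median(P[P[:,2]>70][:,2]) if (P[:,2]>70).any() else 0
    T=P[(P[:,2]>71)&(P[:,2]<80)]
    S=P[(P[:,2]>45)&(P[:,2]<85)]
    r=cv2.minAreaRect(S[:,:2].astype(np.float32))
    c=T[:,:2]-T[:,:2].mean(0); a=np.linalg.svd(c)[2][0]; a*=np.sign(a[1])
    return T[:,:2].mean(0),np.arctan2(-a[0],a[1]),h,r,len(T)
E
python3 - <<'E'
from h import *
z=np.load("top0.npz");im,D=z['im'],z['d']
print(loaf(im,D))
b=im.astype(int); vv,uu=np.mgrid[0:400,0:640]; uv=np.c_[uu.ravel(),vv.ravel()]
Z=depthpts("top",uv,D)[:,2].reshape(400,640)
m=np.zeros((400,640),bool); m[145:195,258:365]=((Z>35)&(Z<52)&(b[...,2]>b[...,0]+15))[145:195,258:365]; m=big(m)
f=[(u,np.nonzero(m[:,u])[0].max()+.5) for u in range(290,352) if m[:,u].any()]
E=plane("top",f,43); k=np.polyfit(E[:,1],E[:,0],1); print("fence",k,np.std(E[:,0]-np.polyval(k,E[:,1])))
s=[(np.nonzero(m[v])[0].max()+.5,v) for v in range(165,182)]
E=plane("top",s,43); k2=np.polyfit(E[:,0],E[:,1],1);print("stop",k2,np.std(E[:,1]-np.polyval(k2,E[:,0])))
x,y=np.linalg.solve([[1,-k[0]],[-k2[0],1]],[k[1],k2[1]]);print("corner",x,y,"yaw",-np.arctan(k[0]),np.arctan(k2[0]))
print("fence top z",np.median(Z[m]))
# board near edge (z=15) and right edge
w=np.zeros_like(m);w[145:232,258:365]=((b[...,2]>b[...,0]+15))[145:232,258:365]; w=big(w)
f=[(u,np.nonzero(w[:,u])[0].max()+.5) for u in range(275,350)];E=plane("top",f,15);print("near edge",np.polyfit(E[:,1],E[:,0],1))
f=[(np.nonzero(w[v])[0].max()+.5,v) for v in range(170,218)];E=plane("top",f,15);print("right edge",np.polyfit(E[:,0],E[:,1],1))
# side view bed near corner & loaf lateral check: plunger depth
zs=np.load("side0.npz"); print("plunger side depth",depthpts("side",[(414,276),(415,277),(415,276)],zs['d']),"top",depthpts("top",[(421,204),(422,204),(421,205)],D))
E
```

```text
(array([510.58955686,  -7.31069419]), np.float64(0.09035320560539854), np.float64(75.42064069908884), ((508.6419372558594, -6.853981018066406), (43.8304328918457, 146.24937438964844), 5.184665679931641), 702)
fence [-4.43225288e-02  6.16250943e+02] 1.2141024943173346Traceback (most recent call last):
  File "<stdin>", line 9, in <module>
    return umr_maximum(a, axis, None, out, keepdims, initial, where)
ValueError: zero-size array to reduction operation maximum which has no identity
```

Run:
```python
from h import *
z=np.load("top0.npz");im,D=z['im'],z['d']
b=im.astype(int); vv,uu=np.mgrid[0:400,0:640]; uv=np.c_[uu.ravel(),vv.ravel()]
Z=depthpts("top",uv,D)[:,2].reshape(400,640)
m=np.zeros((400,640),bool); m[145:195,258:365]=((Z>30)&(Z<55)&(b[...,2]>b[...,0]+15))[145:195,258:365]
l=m.copy(); l[:,283:]=0; l[190:]=0; l=big(l)
rows=[v for v in range(166,184) if l[v].any()]
s=[(np.nonzero(l[v])[0].max()+.5,v) for v in rows]; so=[(np.nonzero(l[v])[0].min()-.5,v) for v in rows]
E=plane("top",s,43); k2=np.polyfit(E[:,0],E[:,1],1);print("stop",k2,np.std(E[:,1]-np.polyval(k2,E[:,0])), E[:,1].round(1))
print("stop outer",np.median(plane("top",so,43)[:,1]))
r=m.copy(); r[:,:288]=0;r[165:]=0; r=big(r)
f=[(u,np.nonzero(r[:,u])[0].max()+.5) for u in range(290,352)];fo=[(u,np.nonzero(r[:,u])[0].min()-.5) for u in range(290,352)]
E=plane("top",f,43); k=np.polyfit(E[:,1],E[:,0],1);E=plane("top",fo,43);print("fence in/out",k,np.polyfit(E[:,1],E[:,0],1))
w=np.zeros_like(m);w[145:232,258:365]=((b[...,2]>b[...,0]+15))[145:232,258:365]; w=big(w)
f=[(u,np.nonzero(w[:,u])[0].max()+.5) for u in range(275,350)];E=plane("top",f,15);print("near edge",np.polyfit(E[:,1],E[:,0],1))
f=[(np.nonzero(w[v])[0].max()+.5,v) for v in range(175,218)];E=plane("top",f,15);print("right edge",np.polyfit(E[:,0],E[:,1],1))
zs=np.load("side0.npz"); print("plunger side depth",depthpts("side",[(414,276),(415,277),(415,276)],zs['d']),"top",depthpts("top",[(421,204),(422,204),(421,205)],D))
```

```text
stop [3.82324349e-02 1.03511105e+02] 0.001425229199583307 [126.3 126.2 126.1 126.  125.9 125.8 125.7 125.6 125.5 125.4 125.2 125.1
 125.  124.9 124.8 124.7 124.6 124.5]
stop outer 147.08262352729145
fence in/out [-4.37964508e-02  6.16159604e+02] [-2.65392701e-02  6.37775192e+02]
near edge [-3.86137174e-02  4.46592274e+02]
right edge [ 3.89161941e-02 -1.26338008e+02]
plunger side depth [[ 488.24313569 -270.33186049   64.87972983]
 [ 486.9178807  -274.40888944   66.26872747]
 [ 490.46808339 -270.8192704    64.15660615]] top [[ 492.72629237 -266.65850172   70.24551196]
 [ 493.67158536 -270.50176984   65.89862303]
 [ 490.53171511 -267.20762925   67.88067789]]
```

```bash
cat >> h.py <<'E'
from scipy.spatial.transform import Rotation as Rt
TH=0.039; C=np.array([611.,127.,15.]); RC=Rt.from_euler('z',TH).as_matrix()
def W(x,y,z): return C+RC@np.array([x,y,z],float)          # corner -> world
def Ci(p): return RC.T@(np.asarray(p)-C)
def quat(zt,yt):
    zt=np.array(zt,float)/np.linalg.norm(zt); yt=np.array(yt,float)/np.linalg.norm(yt)
    q=Rt.from_matrix(RC@np.c_[np.cross(yt,zt),yt,zt]).as_quat(); return [q[3],q[0],q[1],q[2]]   # axes in corner frame
E
python3 - <<'E'
from h import *
print(Ci([510,-7,45]), [Ci([*p,45]) for p in([627,-241],[490.5,-270])])
qd=quat([0,0,-1],[0,1,0])
for nm,p,q in (("bell",[490.5,-270,150],qd),("grasp",W(-106,-130,40),quat([0,0,-1],[1,0,0])),("grasp-",W(-106,-130,40),quat([0,0,-1],[-1,0,0])),
  ("push",W(-80,-75,80),quat([1,0,-1],[0,1,0])),("push-",W(-80,-75,80),quat([1,0,-1],[0,-1,0])),("push2",W(-44,-75,54),quat([1,0,-1],[0,1,0])),("push35",W(-44,-75,54),quat([.7,0,-1],[0,1,0]))):
    j=solve_ik(p,q); print(nm, None if j is None else np.round(j,2))
reach([490.5,-270,150],qd); gripper_to(0)
o=get_obs(); print(o['tcp_pos'],o['ft_force'],o['time'],o['width'])
im,d=get_image("side"); c=cv2.resize(im[160:340,300:540],None,fx=3,fy=3); cv2.imwrite("pics/bell1.png",c)
im,d=get_image("top"); cv2.imwrite("pics/bell1t.png",cv2.resize(im[140:260,330:490],None,fx=4,fy=4))
E
```

```text
[-106.14787454 -129.96010438   30.        ] [array([   1.6394715, -368.3440133,   30.       ]), array([-135.88744672, -391.999811  ,   30.        ])]
bell [-0.37  0.6   1.07  1.95 -0.64  0.98  2.61]
grasp [-0.51  0.49  0.51  2.11 -0.4   0.63  0.31]
grasp- [-0.96  0.92  1.26  2.13 -1.1   1.02 -2.17]
push None
push- None
push2 None
push35 [ 0.07  0.42 -0.4   2.36  2.25  0.36 -0.83]
[ 490.48096204 -270.01159524  149.97759889] [-0.11161132 -0.01892007  0.25747116] 4.7833 0.38046945696285855
```

View pics/bell1.png

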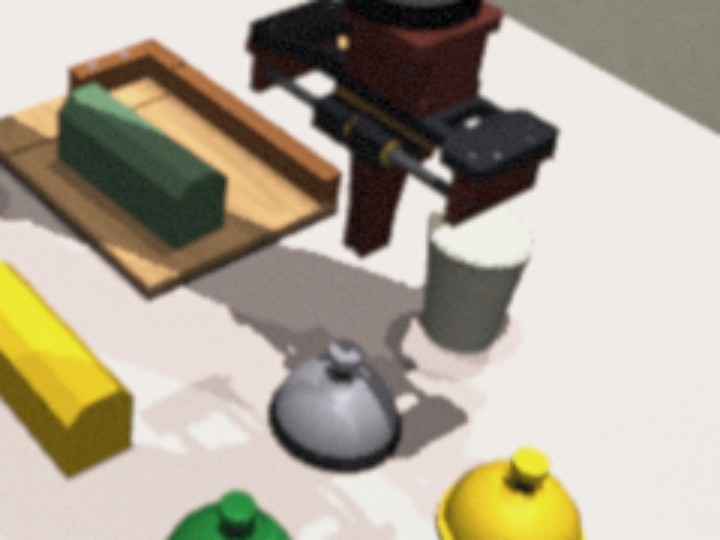

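The picture shows the closed fingers at crop (368,250), straight above the steel plunger at crop (343,352), with the cup clear. Pressing now.

Run:
```python
from h import *
K,D,R,t=cam("side"); print("tcp px expected",cv2.projectPoints(np.array([[490.5,-270,150.]]),cv2.Rodrigues(R)[0],t,K,D)[0].ravel())
move_linear([490.5,-270,78],rate=120)
print(move_linear([490.5,-270,50],rate=15,threshold=2)); print("touch",get_obs()['tcp_pos'],get_obs()['ft_force'])
print(move_linear([490.5,-270,50],rate=10,threshold=10)); sleep(.1); o=get_obs(); print("stop",o['tcp_pos'],o['ft_force'],o['time'])
if o['ft_force'][2]>6:
    im,d=get_image("side"); cv2.imwrite("pics/press.png",cv2.resize(im[200:330,360:480],None,fx=4,fy=4))
```

```text
tcp px expected [420.61011176 241.02001659]
True
touch [ 490.50737683 -269.96847624   64.98429695] [1.1305947  0.19591665 2.46852732]
True
stop [ 490.52366332 -270.02942936   60.39529004] [-0.70365076  1.44353134  6.91596637] 7.4333
```

View pics/press.png

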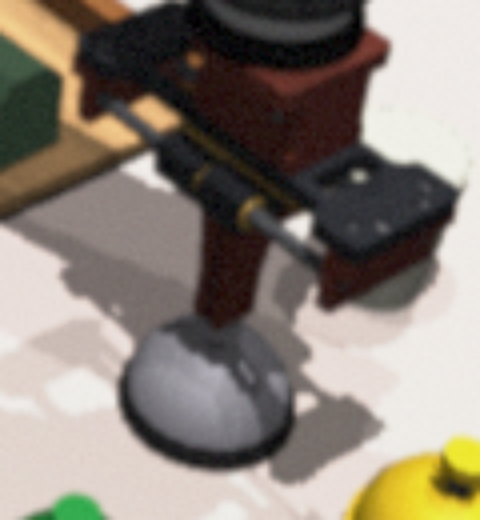

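The bell is down 5.6 mm, with the fingers sitting on the plunger. Next I press slightly further, let go, and grasp the loaf.

Run:
```python
from h import *
print(move_linear([490.5,-270,57],rate=8,threshold=6)); sleep(.1); o=get_obs(); print("stop",o['tcp_pos'],o['ft_force'])
move_linear([490.5,-270,170],rate=80); sleep(.1)
qg=quat([0,0,-1],[1,0,0]); print(get_obs()['time'])
reach(W(-106,-130,150),qg); gripper_to(88)
im,d=get_image("top"); s,_=get_image("side"); cv2.imwrite("pics/pre.png",np.hstack([cv2.resize(s[140:300,260:460],None,fx=2,fy=2),cv2.resize(im[140:300,230:430],None,fx=2,fy=2)]))
o=get_obs(); print(o['tcp_pos'],o['width'],o['time'],o['joint_pos'])
for a in (0,.2,.35,.5,.7,.85,1):
  for s in(1,-1):
    r=[solve_ik(W(*p),quat([a,0,-1],[0,s,0])) for p in((-95,-75,110),(-44,-75,54))]; print(a,s,[None if j is None else np.round(j,2) for j in r])
```

```text
True
stop [ 490.54254833 -269.99275903   60.42571007] [-1.15767193  0.20092677  6.53065799]
9.425
[510.13817284  -7.03981077 164.99667294] 87.47945389240509 12.5917 [-1.03017331  0.61283846  1.28638104  2.0534778  -0.70436295  1.0208764
  0.65432841]
0 1 [array([-0.84,  0.45,  0.8 ,  2.05, -0.45,  0.82,  1.84]), array([-0.69,  0.6 ,  0.67,  1.96, -0.53,  0.76,  1.89])]
0 -1 [array([-1.09,  0.74,  1.28,  2.06, -0.86,  1.02, -0.9 ]), array([-1.03,  1.09,  1.38,  1.98, -1.18,  1.22, -0.7 ])]
0.2 1 [array([-0.94,  0.36,  0.85,  2.2 , -0.48,  0.55,  1.86]), array([-0.72,  0.51,  0.64,  2.12, -0.61,  0.48,  1.96])]
0.2 -1 [array([-1.19,  0.62,  1.28,  2.21, -0.96,  0.75, -0.82]), array([-1.1 ,  0.99,  1.35,  2.13, -1.34,  0.99, -0.57])]
0.35 1 [array([-0.96,  0.29,  0.83,  2.31, -0.5 ,  0.34,  1.87]), array([-0.65,  0.44,  0.51,  2.22, -0.66,  0.25,  2.01])]
0.35 -1 [array([-1.25,  0.55,  1.29,  2.32, -1.12,  0.57, -0.68]), array([-1.05,  0.7 ,  1.09,  2.24, -1.36,  0.58, -0.5 ])]
0.5 1 [array([-0.12,  0.2 , -0.18,  2.35,  0.81,  0.2 ,  0.56]), array([ 0.08,  0.41, -0.38,  2.26,  1.44,  0.24, -0.01])]
0.5 -1 [array([-1.18,  0.35,  1.08,  2.41, -1.21,  0.25, -0.59]), array([-1.19,  1.09,  1.42,  2.33,  4.48,  0.98, -0.23])]
0.7 1 [None, array([ 0.7 ,  0.72, -1.18,  2.33,  1.91,  0.76, -0.27])]
0.7 -1 [None, array([ 0.7 ,  0.72, -1.18,  2.33,  1.91,  0.76,  2.87])]
0.85 1 [None, array([ 0.69,  0.77, -1.18,  2.39,  2.11,  0.86, -0.43])]
0.85 -1 [None, array([ 0.69,  0.77, -1.18,  2.39,  2.11,  0.86,  2.71])]
1 1 [None, None]
1 -1 [None, None]
```

View pics/pre.png

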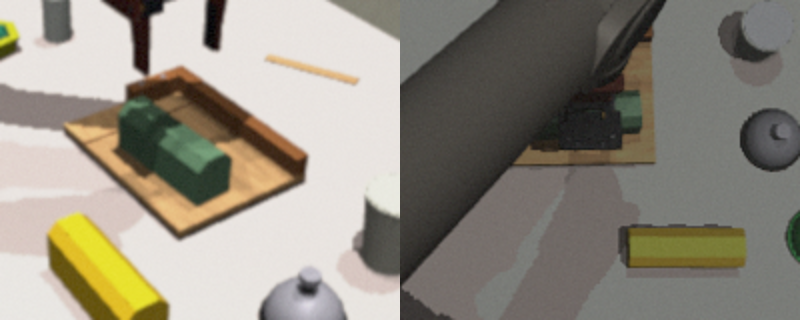

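The fingers straddle the loaf, seen at left-crop (175,150), and the plunger is up again. Grasping lightly and sliding.

Run:
```python
from h import *
print(move_linear(W(-106,-130,9),rate=80,threshold=6)); o=get_obs();print(Ci(o['tcp_pos']),o['ft_force'])
gripper_to(46); o=get_obs(); print("w",o['width'],o['grip_force'],o['ft_force'],Ci(o['tcp_pos']))
if 47<o['width']<56:
    print(move_linear(W(-54,-90,9),rate=60,threshold=20)); o=get_obs();print(Ci(o['tcp_pos']),o['ft_force'])
    print(move_linear(W(-54,-62,9),rate=20,threshold=6)); o=get_obs();print(Ci(o['tcp_pos']),o['ft_force'],o['time'])
    s,_=get_image("side"); cv2.imwrite("pics/slid.png",cv2.resize(s[140:300,260:460],None,fx=3,fy=3))
```

```text
False
[-105.73747137 -129.9875094     9.32687736] [-0.25636966 -1.16894858 -0.38367049]
w 50.60888156746768 29.45147084062569 [-0.66351432  0.71370069  0.3349919 ] [-106.17514887 -129.96634645    8.96304164]
False
[-53.67685715 -89.73616595   8.99425121] [ 0.62334851  0.76801935 -0.32419742]
True
[-54.37688396 -73.63922257   8.98259812] [-0.6765377   1.47009759  5.19469891] 17.275
```

View pics/slid.png

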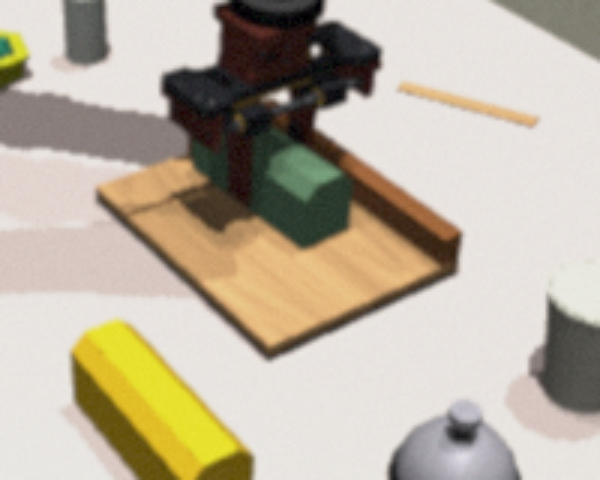

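Run:
```python
from h import *
sleep(.2);o=get_obs();print(Ci(o['tcp_pos']),o['ft_force'],o['torque'])
print(move_linear(W(-54,-62,9),rate=15,threshold=8)); sleep(.2);o=get_obs();print(Ci(o['tcp_pos']),o['ft_force'],o['torque'],o['time'])
```

```text
[-54.37810483 -73.63611928   8.98411371] [-0.95128377  1.33368925  7.04378712] [0.31166969 0.37438945 0.05958088]
True
[-55.0450896  -72.13595918   8.94718963] [-0.67093632  2.33450446  5.62556686] [0.50736551 0.07728481 0.03370887] 18.1667
```

Run:
```python
from h import *
gripper_to(66); o=get_obs();print(o['ft_force'],o['torque'])
p=Ci(o['tcp_pos']); move_linear(W(p[0],p[1],90),rate=100)
reach(W(-130,-75,130),quat([.3,0,-1],[0,1,0])); o=get_obs(); print(o['ft_force'],o['time'],np.round(o['joint_pos'],2))
im,D=get_image("top"); s,ds=get_image("side"); np.savez("b.npz",im=im,d=D,s=s,ds=ds)
cv2.imwrite("pics/rel.png",np.hstack([cv2.resize(s[140:270,280:430],None,fx=2.6,fy=2.6),cv2.resize(im[140:270,240:390],None,fx=2.6,fy=2.6)]))
print(loaf(im,D))
```

```text
[ 0.63267438  0.47534147 -0.14012389] [-0.11471501  0.042274   -0.00324558]
[ 0.46940903 -0.3192707   0.25065705] 20.6833 [-1.19  0.22  1.05  2.33 -0.37  0.43  1.75]
(array([560.19215436,  50.63998842]), np.float64(0.030207986497067144), np.float64(75.76447054900473), ((557.9852905273438, 51.91440200805664), (43.519893646240234, 142.71827697753906), 2.064124822616577), 673)
```

View pics/rel.png

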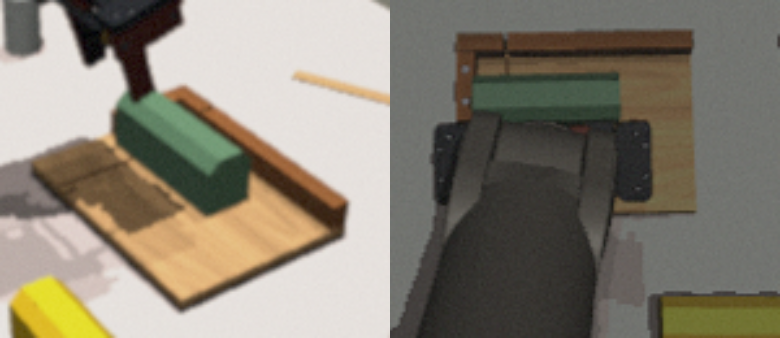

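The loaf is parallel to the fence and against the stop, at top-crop (473–620, 75–120), about 29 mm from the fence. Now the push on the near bevel with both spread fingertips.

Run:
```python
from h import *
def st(m): sleep(.15); o=get_obs(); print(m,Ci(o['tcp_pos']).round(1),(RC.T@o['ft_force']).round(1),round(o['time'],1))
move_linear(W(-108,-75,52),rate=80); st("behind")
print(move_linear(W(-62,-74,52),rate=30,threshold=9)); st("slid")
print(move_linear(W(-42,-72,52),rate=15,threshold=7)); st("fence")
for i in range(3):
    o=get_obs(); p=Ci(o['tcp_pos']); print(move_linear(W(p[0]+8,p[1]+1,p[2]-8),rate=10,threshold=6)); st("diag")
    F=RC.T@get_obs()['ft_force']
    if F[0]<-12 and F[2]>11: break
im,D=get_image("top"); s,ds=get_image("side"); print(loaf(im,D))
cv2.imwrite("pics/fin.png",np.hstack([cv2.resize(s[140:270,280:430],None,fx=2.6,fy=2.6),cv2.resize(im[140:270,240:390],None,fx=2.6,fy=2.6)]))
```

```text
behind [-107.8  -74.8   52.4] [ 0.7 -0.8  0.1] 22.1
False
slid [-62.1 -74.1  52. ] [-3.9 -1.5  1.9] 23.9
True
fence [-50.8 -73.3  51.8] [-2.9 -0.4  6.7] 24.9
True
diag [-50.9 -73.3  51.8] [-3.8  0.4  7.8] 25.4
True
diag [-50.8 -73.3  51.8] [-3.3  0.4  8.3] 25.8
True
diag [-50.8 -73.3  51.8] [-3.7  0.1  8. ] 26.3
(array([606.55850711,   2.28989841]), np.float64(0.019523777783223756), np.float64(76.17010401520758), ((606.9634399414062, 4.132850646972656), (12.843101501464844, 45.1463737487793), 0.1621483564376831), 63)
```

View pics/fin.png

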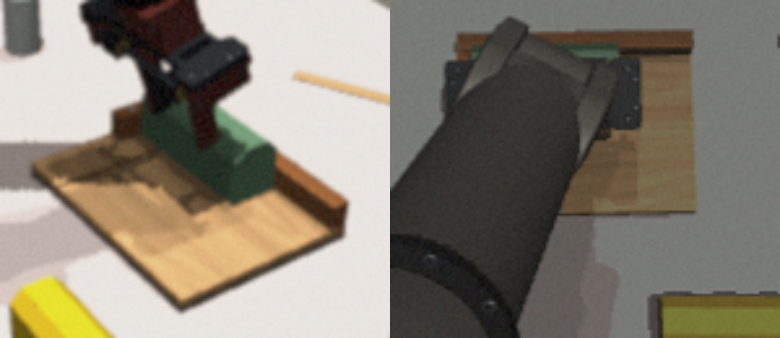

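The loaf is up against the fence, and the fingertips are on its near bevel at left-crop (205,140). A threshold stop relaxes the push, so I build the force in small commanded steps.

Run:
```python
from h import *
x,y,z=-50.8,-73.2,51.8
for i in range(14):
    F0=RC.T@get_obs()['ft_force']
    if F0[0]>-12: x+=.7
    if F0[2]<13: z-=.4
    if max(-F0[0],F0[2])>25: break
    move_linear(W(x,y,z),rate=10); sleep(.2); o=get_obs(); F=np.mean([RC.T@get_obs()['ft_force'] if not sleep(.02) else 0 for _ in range(6)],0)
    print(np.round([x,y,z],1),Ci(o['tcp_pos']).round(1),F.round(1),round(o['time'],1))
    if F[0]<-11 and F[2]>12: break
```

```text
[-50.1 -73.2  51.4] [-50.5 -73.2  51.7] [-10.3  -2.5  13.5] 27.1
[-49.4 -73.2  51.4] [-50.5 -73.2  51.6] [-13.4  -1.9  17.3] 27.6
```

Run:
```python
from h import *
x,y,z=-49.4,-73.2,51.4
def rd():
    sleep(.2); return np.mean([RC.T@get_obs()['ft_force'] if not sleep(.02) else 0 for _ in range(6)],0)
for i in range(6):
    y+=.7; move_linear(W(x,y,z),rate=10); F=rd(); o=get_obs(); print(round(y,1),Ci(o['tcp_pos']).round(1),F.round(1),round(o['time'],1))
    if F[1]<-6: break
im,D=get_image("top"); s,ds=get_image("side")
v,u=np.mgrid[145:185,265:365]; uv=np.c_[u.ravel(),v.ravel()]; P=depthpts("top",uv,D); b=im[uv[:,1],uv[:,0]].astype(int)
g=(b[:,1]>b[:,2]+8)&(P[:,2]>66)&(P[:,2]<82); Q=np.array([Ci(p) for p in P[g]]); print("loaf top y range (want -150..0)",np.percentile(Q[:,1],[1,50,99]),"z",np.median(Q[:,2]),"x99",np.percentile(Q[:,0],[50,98]))
for lo,hi in((-150,-125),(-30,0)):
    k=(Q[:,1]>lo)&(Q[:,1]<hi); print(lo,k.sum(),Q[k].max(0) if k.any() else '')
cv2.imwrite("pics/last.png",np.hstack([cv2.resize(s[160:250,290:430],None,fx=2.8,fy=2.8),cv2.resize(im[140:230,250:390],None,fx=2.8,fy=2.8)]))
```

```text
-72.5 [-50.5 -73.1  51.6] [-13.8  -3.5  16.9] 28.3
-71.8 [-50.5 -73.1  51.6] [-12.9  -4.8  16.7] 28.8
-71.1 [-50.5 -73.   51.6] [-13.5  -6.1  16.8] 29.4
loaf top y range (want -150..0) [-145.1214031  -123.88937773    1.38835202] z 59.9128484664069 x99 [-7.37642929  0.89493512]
-150 36 [   0.7432404  -126.51411351   65.04954538]
-30 0
```

View pics/last.png

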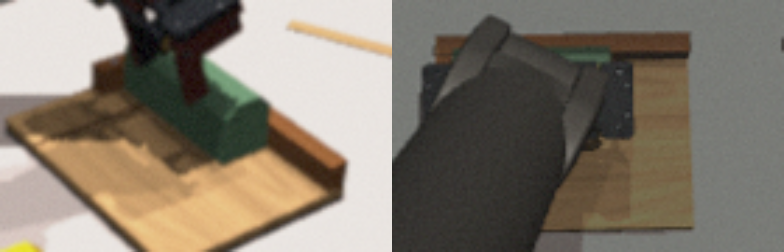

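Run:
```python
from h import *
x,y,z=-49.4,-71.1,51.4
for i in range(4):
    y+=.8; move_linear(W(x,y,z),rate=10); sleep(.3)
    F=np.mean([RC.T@get_obs()['ft_force'] if not sleep(.02) else 0 for _ in range(6)],0); o=get_obs(); print(round(y,1),Ci(o['tcp_pos']).round(2),F.round(1),round(o['time'],1))
sleep(.3); F=RC.T@get_obs()['ft_force']; print(F)
if F[0]<-9 and F[2]>10: print(finish_job())
```

```text
-70.3 [-50.46 -72.95  51.63] [-13.3  -8.5  16.6] 30.1
-69.5 [-50.51 -72.81  51.6 ] [-13. -10.  16.] 30.8
-68.7 [-50.56 -72.38  51.59] [-12.5 -10.6  15.9] 31.4
-67.9 [-50.67 -71.66  51.49] [-12.8 -10.9  15.4] 32.1
[-13.00694994 -10.18576998  14.51441497]
the job is handed in; nothing more can be done
None
```

I pressed the bell's plunger to its stop and let it go, slid the loaf against the fence and stop block, and handed the job in while still pushing about 13 N toward the fence and 15 N down; no verdict came back, and I judged contact with the stop only from the pictures and forces, to about 1.5 mm.

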